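# Shut and latch the parts chest

## Robot

A 6-joint arm with a two-finger parallel gripper is mounted at the origin on the work surface. World frame = base frame: x ahead of the robot, y to its left, z up, the work surface at z = 0. Lengths are in m, angles in rad, forces in N, time in s.
With the tool pointing down it reaches from about 0.375 to 0.975 m from the base axis. Payload 3.8 kg.
Tool frame: the origin (TCP) lies on the centre line of the jaws, within the pads' length; the fingertips stand 14 mm ahead of it and the grasp point (between the pads) lies 5 mm behind it; z points along the fingers, y is the line along which they close (so a half turn about z gives the same grasp; the last joint's range is limited). The gripper opens to 85 mm and grips with 20 to 120 N. Pads are 22 mm wide; open, the fingers measure 114 mm over their backs; the gripper's body (76 mm by 85 mm) begins 54 mm behind the grasp point. The pads swing forward as they close: fully open they stand 13 mm farther back than shut.
Start: joints at [-1.196, 0.264, 1.604, -0, 1.274, -0.037], TCP at [0.27, -0.619, 0.245] pointing down, gripper open.
Joint ranges: [-2.63, 2.63], [-0.94, 2.18], [0.31, 2.57], [-1.31, 4.45], [0, 2.66], [-2.55, 2.55]. Speed limits (rad/s): [2.57, 2.57, 3.14, 3.14, 3.14, 3.14].

## Interface

Orientations are given as a rotation vector (axis times angle).
In Python, from workcell import bot, eyes, spot_in gives the robot as it stands.
- The arm moves only by the tool carry_out, never from a script. Its argument "series" is text: rows parted by semicolons, each of 4 numbers parted by spaces: the shift along the world's x, y, z in m, then the turn about the world's z in degrees. In form: tx ty tz roll; .... A call has 1 to 20 rows; each row shifts and turns the commanded pose from where the row before left it; what a row does not reach is not made up. A row lasts 1/8 s, in which the tool goes at most 62.5 mm and 10.7 degrees, less where a joint would pass 70% of its speed; a pose out of reach is approached as far as the arm can. A call is refused whole if a number of a shift passes 0.0625 or a number of a turn 10.7, either way. A call with a gripper value outside its range is refused whole. "jaw" is the gripper command: -1 is shut, 1 is fully open, values between are in proportion, set as the call begins (left out, the last holds). The fingers move at their own pace and stop on an object; "grip_force" is the grip in N (left out, the last holds). Time passes only in rows, so rows that do not move let the fingers close. It gives the time, the measured TCP pose, the force, the opening and the grip force at its end, in the units of the state.
- bot.read_state(): the state, without advancing time (a new reading comes with each control period).
- eyes.read_camera(name): name is "side" or "top"; returns (picture, depth): 384x512x3 uint8, blue, green, red; 384x512 float32, m along the optical axis (not along the pixel's ray), 0 where there is no reading.
- eyes.get_calibration(name): a dict with "K" (3x3 intrinsics, pixels), "position" and "rotation" of the camera in the world. Camera axes: x right, y down, z forward; pixel columns grow to the right and rows downward; lengths in m; the calibration is good to about 2 mm. A picture is of the moment at which its call begins. get_calibration takes no time and is no camera call.
- bot.finish_job(): hands the job in; it is judged then, once.
Trained networks look in the newest picture that a camera, given by its name, has taken for a name from the list of things; names that differ only in an ending like _2 or _b are one class to them, and where a whole thing is asked for, a point or a joint stands for the part that bears it (a point fixed in the world has none). Each returns a list of dicts, best first, with "score" (0 to 1); they miss things now and then, are a little off and sometimes report something else, mostly with a low value. They report only what shows in the picture. A call takes as long as a camera call.
- spot_in(camera, target): "rect" ([centre column, centre row, width, height] in pixels, round what is visible of it).
The state is a dict: "time": time; "q": joint angles; "joint_vel": joint speeds; "joint_torque": joint torques, N m; "tool_pos": TCP position; "tcp_rot": TCP orientation; "wrist_force": force on the tool from outside, world axes, zero at the start; "torque": the same for the moment, N m; "width": opening from 0.0 (shut) to 1.0 (fully open); "grip_force": force on a finger pad.
Only numpy, scipy, OpenCV 4.12 (cv2) and the standard library are available. Lean on these libraries where they do the work, as an engineer would, in place of code of your own. Each camera call takes 0.05 s, during which the arm holds its last target. There are 200 camera calls.

## Task

The steel parts chest on the bench has been left ajar. Close its lid gently, pressing it home without slamming it, then swing the latch handle round over the lid so that it climbs the cam of the keeper and drops right down into the notch; do not force the handle, let go of it, and leave the other things on the bench as they are.

Things in the scene. Friction and masses are not known exactly. Their poses are not given: they have to be found in the camera images.
- chest_top (a point): Steel parts chest, 240 deep x 340 wide x 118 mm high when shut, fixed to the bench. This point: middle of the chest, level with the shut lid's top face, 120 mm in front of the hinge line along its far top edge. x axis: level, from the front (latch side) to the back; y: to the chest's left; z up. The lid reaches 129 mm forward of here and 176 mm to either side.
- lid (a joint): Opening of the lid about the hinge line, rad: 0 = shut on its stop, up to 1.2. Flat 6 mm steel, 0.7 kg, on stiff friction hinges: it stays where left; 2 to 6 N at 160 mm from the hinge moves it. Front edge rises 2.5 mm per 0.01 rad.
- lid_pad (a point): A clear spot on the lid's top face on its left front part: 165 mm from the hinge line and 95 mm left of the middle, well away from the latch: a good place to press. It moves with the lid.
- pivot (a point): The latch spindle's upright axis, on a bracket about 30 mm in front of the chest's front wall, 25 mm in front of the lid's edge (give or take 3 mm). This point: on the axis at the underside of the handle bar when down, 14 mm above the shut lid's top. The base is screwed on by hand, turned by up to 0.06 rad.
- handle (a joint): Swing of the latch handle, rad, counter-clockwise from above. Near 0: parked along the chest's front, pointing to its right; growing: round over the lid, up the keeper's ramp and down into the notch, where a horn stops it dead. The keeper is adjusted by hand: the notch lies anywhere from 1.30 to 2.00, so feel for it. It takes about 1 N at the knob, 3 to 8 N on the ramp; over 15 N is forcing it.
- knob_mid (a point): Middle of the black knob upright on the handle's end: 23 mm diameter, 38 mm tall, 110 mm from the spindle. Bar (12 x 8 mm): 18 to 26 mm below this point. A spring pulls the handle down (9 to 15 N): parked or fully in the notch this point is 40 mm above the shut lid's top, on the ramp up to 49. Keeper: ramp and 24 mm high horn on the lid, 66 mm from the spindle. Push the knob or hold it loosely.
- oil_bottle: Bystander: white plastic bottle, 56 mm diameter, 150 mm tall, standing to the right of the chest; origin at its underside.
- carton: Bystander: small cardboard carton, 90 x 65 x 50 mm, standing to the left of the chest; origin at its underside.
- bearing: Bystander: bare steel ball-bearing ring, 62 mm outside diameter, 16 mm high, lying in front of the chest to the left of the latch; origin at its underside.
- grease_tin: Bystander: round tin, 72 mm diameter, 75 mm tall, on the open bench; origin at its underside.
- tape_roll: Bystander: roll of tape lying flat, 90 mm diameter, 24 mm high, on the open bench; origin at its underside.
- wrench: Bystander: steel spanner 170 mm long lying on the bench.
- screwdriver: Bystander: screwdriver 190 mm long lying on the bench.

How it is judged:
By the outcome, as a careful person would: the job done as asked, in the order asked, and still so for the second after the job is handed in, with the robot touching nothing.
It also fails if it takes over 72 s, if anything falls off the work surface, if the arm or the gripper's body presses on something with over 40 N, if the wrist force passes 120 N, or if a joint passes its speed limit or range.

## Working session

There is one attempt and no reset: what is moved stays moved. The work goes in short steps, Python scripts to look and compute and a tool call to move; the robot and the scene stay as the last step left them, time stands still between calls to the robot, and variables do not carry over. Pictures are saved under pics/ and viewed, at most 10 in all, crops included, and the job is handed in when it is done.

Besides the shell and the picture viewer there is one more tool, called after "Call:" as name(argument=value, ...), one argument or row to a line, values as JSON. carry_out: Moves the arm, as the interface text tells. Its arguments: {"type":"object","properties":{"series":{"type":"string"},"jaw":{"type":"number"},"grip_force":{"type":"number"}},"required":["series"]}

```bash
mkdir -p pics
cat > h.py <<'E'
import numpy as np, cv2
from workcell import bot, eyes, spot_in
def cloud(cam, d):
    c=eyes.get_calibration(cam);K=np.array(c["K"]);R=np.array(c["rotation"]);p=np.array(c["position"])
    if R.shape!=(3,3): R=cv2.Rodrigues(R.astype(float))[0]
    v,u=np.mgrid[0:d.shape[0],0:d.shape[1]]
    P=np.stack([(u-K[0,2])/K[0,0]*d,(v-K[1,2])/K[1,1]*d,d],-1)@R.T+p
    P[d==0]=np.nan
    return P
E
python3 - <<'E'
from h import *
ims=[]
for c in ["top","side"]:
    im,d=eyes.read_camera(c); cv2.imwrite(f"pics/{c}1.png",im); np.save(f"{c}1.npy",cloud(c,d))
    print(c,eyes.get_calibration(c)["position"])
    P=cloud(c,d)
    for n in ["chest_top","lid_pad","pivot","knob_mid","oil_bottle","carton","bearing","grease_tin","tape_roll"]:
        try:
            r=spot_in(c,n)[:1]
            for x in r:
                u,v=x["rect"][:2]; print(n,np.round(x["rect"],0),round(x["score"],2),np.round(P[int(v),int(u)],3))
        except Exception as e: print(n,e)
print(bot.read_state())
E
```

```text
top [ 0.39313313 -0.00821332  1.46987962]
chest_top [261. 164. 136. 117.] 0.79 [ 0.603 -0.036  0.197]
lid_pad [261. 156. 140. 105.] 0.92 [ 0.624 -0.034  0.19 ]
pivot [260. 212.  52.  34.] 0.66 [ 0.475 -0.029  0.138]
knob_mid [267. 215.  47.  26.] 0.73 [ 0.463 -0.051  0.141]
oil_bottle [261. 163. 139. 120.] 0.64 [ 0.606 -0.034  0.2  ]
carton [179. 154.  30.  29.] 0.9 [0.662 0.215 0.048]
bearing [178. 155.  22.  30.] 0.69 [0.662 0.218 0.049]
grease_tin [406. 236.  31.  25.] 0.85 [ 0.397 -0.468  0.067]
tape_roll [106. 236.  32.  31.] 0.74 [0.416 0.451 0.006]
side [ 0.10925496 -1.18465588  1.08975877]
chest_top [290. 190.  77. 112.] 0.69 [ 0.599 -0.136  0.188]
lid_pad [291. 182.  73.  83.] 0.7 [ 0.631 -0.08   0.176]
oil_bottle [285. 247.  23.  42.] 0.68 [ 0.523 -0.295  0.097]
grease_tin [266. 316.  23.  38.] 0.91 [ 0.382 -0.508  0.075]
{'time': 1.0, 'q': array([-1.19589961e+00,  2.63882989e-01,  1.60399052e+00, -1.35877888e-06,
        1.27369763e+00, -3.69015646e-02]), 'joint_vel': array([-6.20362652e-05,  3.62226025e-04,  1.62076068e-03, -5.93638685e-04,
        1.27459644e-03, -1.29514232e-03]), 'joint_torque': array([-4.09708764e-04, -5.15073109e+01, -3.67736471e+01,  8.48745390e-05,
        9.08402671e-04, -3.29559633e-07]), 'tool_pos': array([ 0.27017124, -0.61857356,  0.24529633]), 'tcp_rot': array([3.07521343e+00, 6.42286649e-01, 3.67249261e-06]), 'wrist_force': array([-0.39185043,  0.62318406, -0.09778053]), 'torque': array([0.01832346, 0.0144977 , 0.00997262]), 'grip_force': 0.0, 'width': 1.0022565851457519}
```

Run:
```python
import cv2
a=cv2.imread("pics/top1.png")[80:260,160:400]; cv2.imwrite("pics/t1c.png",cv2.resize(a,(800,600),interpolation=cv2.INTER_CUBIC))
a=cv2.imread("pics/side1.png")[110:300,210:400]; cv2.imwrite("pics/s1c.png",cv2.resize(a,(600,600),interpolation=cv2.INTER_CUBIC))
```

```text
(no output)
```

View pics/t1c.png

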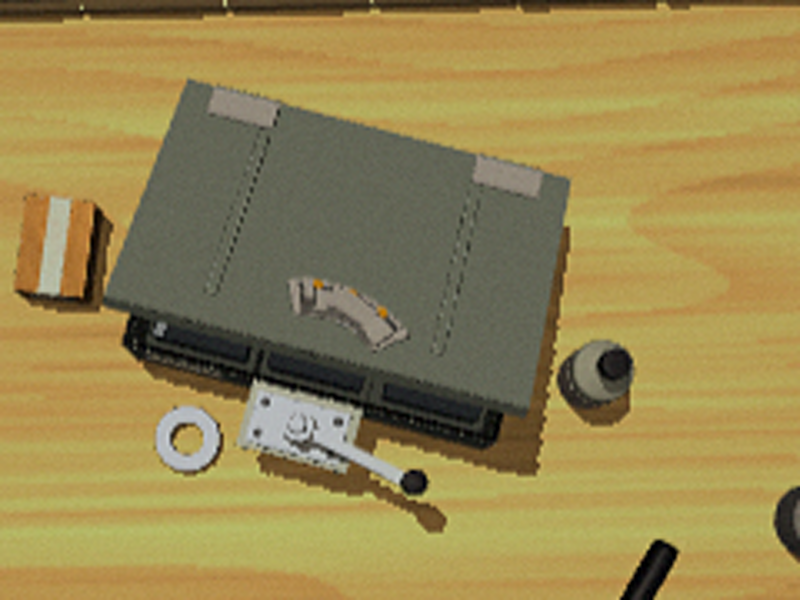

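View pics/s1c.png

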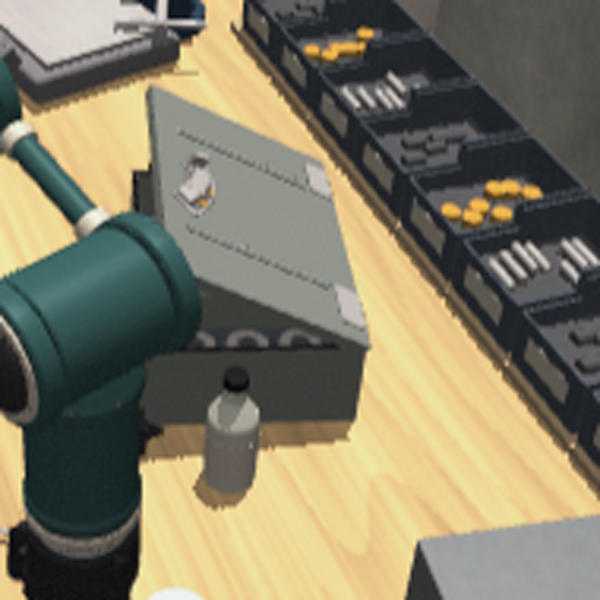

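The top crop shows the lid ajar and the keeper on it, with its horn at the left end, about crop (297,293). The spindle is at crop (300,428), full-image px (250,208). The knob is at crop (413,482), px (284,224.6). The bearing is left of the bracket and the bottle is to the right of the chest.

Run:
```python
from h import *
P=np.load("top1.npy"); 
poly=np.zeros((384,512),np.uint8)
cr=np.array([[190,80],[570,180],[527,412],[105,305]])/3.3333+[160,80]
cv2.fillPoly(poly,[np.round(cr).astype(int)],1); m=cv2.erode(poly,np.ones((7,7)))>0
Q=P[m]; Q=Q[~np.isnan(Q).any(1)]
for _ in range(5):
    c=Q.mean(0); n=np.linalg.svd(Q-c,full_matrices=False)[2][2]; n*=np.sign(n[2])
    r=(Q-c)@n; Q=Q[abs(r)<max(.004,2*np.std(r)*.7)]
print("n",n,"std",np.std(r),"lid angle",np.arccos(n[2]))
fx=n[:2]/np.linalg.norm(n[:2]); # lid normal tilts toward back? lid front raised -> normal tilts back
print("yaw",np.arctan2(fx[1],fx[0]))
cal=eyes.get_calibration("top");K=np.array(cal["K"]);R=np.array(cal["rotation"]);p=np.array(cal["position"])
if R.shape!=(3,3): R=cv2.Rodrigues(R)[0]
def ray(u,v): return R@np.array([(u-K[0,2])/K[0,0],(v-K[1,2])/K[1,1],1])
def hit(u,v,n,c): d=ray(u,v); return p+d*(n@(c-p))/(n@d)
C=[hit(u,v,n,c) for u,v in cr]; print("corners",np.round(C,3))
print("widths",[np.linalg.norm(C[i]-C[(i+1)%4]).round(3) for i in range(4)])
z=np.array([0,0,1.])
for nm,(u,v),h in [("pivot",(300,428),.15),("knob",(413,482),.177)]:
    uu,vv=u/3.3333+160,v/3.3333+80
    print(nm,hit(uu,vv,z,np.array([0,0,h])),P[int(round(vv))-1:int(round(vv))+2,int(round(uu))-1:int(round(uu))+2].reshape(-1,3).round(3)[[0,4,8]])
for nm,(u,v) in [("horn",(297,293)),("ramp0",(395,338))]:
    uu,vv=u/3.3333+160,v/3.3333+80; print(nm,hit(uu,vv,n,c+n*.015))
```

```text
n [ 0.45265818 -0.13163247  0.88191466] std 0.0018259403679714745 lid angle 0.4908878651681876
yaw -0.28299411776689554
corners [[ 0.796  0.088  0.118]
 [ 0.698 -0.246  0.118]
 [ 0.485 -0.184  0.237]
 [ 0.578  0.15   0.239]]
widths [np.float64(0.348), np.float64(0.252), np.float64(0.346), np.float64(0.257)]
pivot [ 0.48198561 -0.00315468  0.15      ] [[ 0.485 -0.     0.158]
 [ 0.482 -0.003  0.159]
 [ 0.48  -0.006  0.15 ]]
knob [ 0.43322242 -0.09586874  0.177     ] [[ 0.435 -0.094  0.175]
 [ 0.432 -0.096  0.177]
 [ 0.429 -0.099  0.174]]
horn [ 0.58545595 -0.00346013  0.22937048]
ramp0 [ 0.5461439  -0.08074358  0.23801295]
```

Call:
carry_out(
  series="0 0 0.04 0;0.0228 0.042 0.035 2.42;0.0228 0.042 0 2.42;0.0228 0.042 0 2.42;0.0228 0.042 0 2.42;0.0228 0.042 0 2.42;0.0228 0.042 0 2.42;0.0228 0.042 0 2.42;0.0228 0.042 0 2.42;0.0228 0.042 0 2.42;0.0228 0.042 0 2.42;0.0228 0.042 0 2.42;0.0228 0.042 0 2.42;0.0228 0.042 0 2.42;0.0228 0.042 0 2.42;0.0228 0.042 0 2.42;0.0228 0.042 0 2.42;0 0 -0.03 0;0 0 -0.03 0;0 0 0 0",
  jaw=-1,
  grip_force=20,
)

```text
time: 3.5
tool_pos: [0.6329, 0.0536, 0.2568]
tcp_rot: [-2.685, -1.624, 0.009]
wrist_force: [0.2, 0.1, 0.8]
width: -0.006
grip_force: 0.0
```

Call:
carry_out(
  series="0 0 -0.012 0;0 0 -0.012 0;0 0 -0.01 0;0 0 -0.004 0;-0.001 0 -0.004 0;-0.001 0 -0.004 0;-0.001 0 -0.004 0;-0.001 0 -0.004 0;-0.001 0.0005 -0.004 0;-0.001 0.0005 -0.004 0",
)

```text
time: 4.75
tool_pos: [0.6288, 0.0544, 0.1981]
tcp_rot: [2.688, 1.625, -0.0]
wrist_force: [-0.9, 0.3, 2.3]
width: -0.005
grip_force: 0.9
```

Call:
carry_out(
  series="-0.001 0.0003 -0.004 0;-0.001 0.0003 -0.004 0;-0.001 0.0003 -0.004 0;-0.001 0.0003 -0.004 0;-0.001 0.0003 -0.004 0;-0.001 0.0003 -0.004 0;-0.001 0.0003 -0.004 0;-0.001 0.0003 -0.004 0;-0.001 0.0003 -0.004 0;-0.001 0 -0.004 0;-0.001 0 -0.004 0;0 0 -0.004 0;0 0 -0.003 0",
)

```text
time: 6.38
tool_pos: [0.6177, 0.0571, 0.1468]
tcp_rot: [-2.688, -1.625, 0.001]
wrist_force: [-0.6, 0.4, 1.2]
width: 0.001
grip_force: 0.6
```

Call:
carry_out(
  series="0 0 -0.002 0;0 0 -0.002 0;0 0 -0.0015 0;0 0 -0.001 0",
)

```text
time: 6.88
tool_pos: [0.6179, 0.0571, 0.1407]
tcp_rot: [-2.688, -1.625, 0.0]
wrist_force: [-0.1, -0.2, 1.1]
width: -0.0
grip_force: 0.5
```

Call:
carry_out(
  series="0 0 -0.0015 0;0 0 -0.0015 0;0 0 -0.0015 0",
)

```text
time: 7.25
tool_pos: [0.6179, 0.0572, 0.1362]
tcp_rot: [-2.688, -1.625, 0.0]
wrist_force: [-0.7, 0.8, 0.7]
width: -0.0
grip_force: 0.5
```

Call:
carry_out(
  series="0 0 -0.001 0;0 0 -0.001 0",
)

```text
time: 7.5
tool_pos: [0.618, 0.0572, 0.1342]
tcp_rot: [-2.688, -1.625, 0.0]
wrist_force: [-0.8, 0.3, 0.9]
width: -0.001
grip_force: 0.5
```

Call:
carry_out(
  series="0 0 -0.001 0;0 0 -0.001 0",
)

```text
time: 7.75
tool_pos: [0.618, 0.0572, 0.1322]
tcp_rot: [-2.688, -1.625, 0.0]
wrist_force: [-0.5, 0.6, 1.5]
width: 0.001
grip_force: 0.5
```

Call:
carry_out(
  series="0 0 -0.001 0;0 0 0 0",
)

```text
time: 8.0
tool_pos: [0.618, 0.0572, 0.1321]
tcp_rot: [2.688, 1.625, 0.0]
wrist_force: [-2.9, -0.0, 5.5]
width: 0.001
grip_force: 2.5
```

Call:
carry_out(
  series="0 0 -0.001 0;0 0 0 0",
)

```text
time: 8.25
tool_pos: [0.618, 0.0572, 0.132]
tcp_rot: [2.688, 1.625, 0.0]
wrist_force: [-5.4, 0.4, 7.9]
width: 0.004
grip_force: 4.7
```

Call:
carry_out(
  series="0 0 -0.0015 0;0 0 0 0;0 0 0.02 0;0 0 0.05 0;0 0 0.05 0;-0.031 -0.0255 0 0;-0.031 -0.0255 0 0;-0.031 -0.0255 0 0;-0.031 -0.0255 0 0;-0.031 -0.0255 0 0;-0.031 -0.0255 0 0;0 0 0 0;0 0 0 0",
  jaw=-0.1,
)

```text
time: 9.88
tool_pos: [0.4323, -0.0957, 0.2494]
tcp_rot: [2.689, 1.624, 0.002]
wrist_force: [0.4, 0.1, 0.3]
width: 0.45
grip_force: 0.0
```

Run:
```python
from h import *
print(bot.read_state()["width"])
ii=[]
for c in ["top","side"]:
    im,d=eyes.read_camera(c); np.save(f"{c}2.npy",cloud(c,d)); ii.append(im)
a=cv2.resize(ii[0][80:260,160:400],(800,600),interpolation=cv2.INTER_CUBIC)
cv2.imwrite("pics/t2.png",a)
P=np.load("top2.npy")
for u,v in [(230,120),(225,140),(220,150),(300,140),(310,160)]: print(P[v,u].round(3))
```

```text
0.4497940376962254
[0.746 0.05  0.121]
[0.688 0.066 0.116]
[0.657 0.081 0.12 ]
[ 0.682 -0.154  0.119]
[ 0.622 -0.181  0.121]
```

View pics/t2.png

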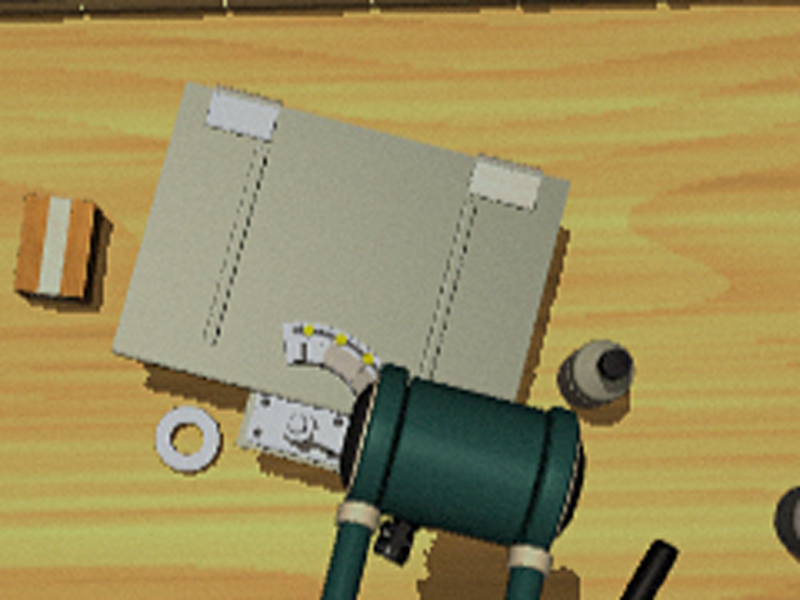

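The lid is level at about z 0.119, so it is shut. The horn is at crop (292,343) and the notch at about (304,350), almost straight up from the spindle at (300,428).

Call:
carry_out(
  series="0 0 -0.02 0;0 0 -0.02 0;0 0 -0.02 0;0 0 -0.015 0;0 0 -0.01 0;0 0 -0.006 0;0 0 0 0",
)

```text
time: 10.85
tool_pos: [0.432, -0.0958, 0.1576]
tcp_rot: [-2.688, -1.625, 0.0]
wrist_force: [0.5, -0.6, -0.1]
width: 0.452
grip_force: 0.0
```

Run:
```python
import numpy as np
pv=np.array([.483,-.001]); 
def pos(a): return pv+.11*np.array([np.cos(a),np.sin(a)])
print(pos(-2.06))
for st,n in [(4,12),(2,36)]:
    a0=-2.06 if st==4 else -2.06+np.radians(48)
    p=pos(a0);s=[]
    for i in range(n):
        q=np.round(pos(a0+np.radians(st*(i+1))),4); d=q-np.round(p,4); p=q; s.append(f"{d[0]:.4f} {d[1]:.4f} 0 {st}")
    print(";".join(s))
```

```text
[ 0.43130846 -0.09809781]
0.0069 -0.0034 0 4;0.0071 -0.0028 0 4;0.0073 -0.0024 0 4;0.0075 -0.0019 0 4;0.0075 -0.0013 0 4;0.0077 -0.0008 0 4;0.0076 -0.0003 0 4;0.0077 0.0003 0 4;0.0077 0.0008 0 4;0.0075 0.0013 0 4;0.0075 0.0018 0 4;0.0073 0.0024 0 4
0.0036 0.0014 0 2;0.0035 0.0015 0 2;0.0035 0.0016 0 2;0.0034 0.0017 0 2;0.0034 0.0019 0 2;0.0032 0.0020 0 2;0.0033 0.0021 0 2;0.0031 0.0022 0 2;0.0031 0.0023 0 2;0.0030 0.0024 0 2;0.0029 0.0025 0 2;0.0028 0.0026 0 2;0.0027 0.0027 0 2;0.0026 0.0029 0 2;0.0025 0.0029 0 2;0.0024 0.0029 0 2;0.0024 0.0031 0 2;0.0022 0.0031 0 2;0.0021 0.0033 0 2;0.0019 0.0033 0 2;0.0019 0.0033 0 2;0.0017 0.0034 0 2;0.0017 0.0035 0 2;0.0015 0.0035 0 2;0.0013 0.0036 0 2;0.0013 0.0037 0 2;0.0011 0.0036 0 2;0.0010 0.0037 0 2;0.0009 0.0038 0 2;0.0007 0.0037 0 2;0.0006 0.0038 0 2;0.0005 0.0038 0 2;0.0003 0.0039 0 2;0.0002 0.0038 0 2;0.0001 0.0038 0 2;-0.0001 0.0039 0 2
```

Call:
carry_out(
  series="0.0062 -0.0058 0 4;0.0071 -0.0028 0 4;0.0073 -0.0024 0 4;0.0075 -0.0019 0 4;0.0075 -0.0013 0 4;0.0077 -0.0008 0 4;0.0076 -0.0003 0 4;0.0077 0.0003 0 4;0.0077 0.0008 0 4;0.0075 0.0013 0 4;0.0075 0.0018 0 4;0.0073 0.0024 0 4",
)

```text
time: 12.35
tool_pos: [0.5212, -0.1049, 0.1586]
tcp_rot: [1.791, 2.579, -0.0]
wrist_force: [-1.7, 0.1, 0.0]
width: 0.449
grip_force: 0.4
```

Call:
carry_out(
  series="0.0036 0.0014 0 2;0.0035 0.0015 0 2;0.0035 0.0016 0 2;0.0034 0.0017 0 2;0.0034 0.0019 0 2;0.0032 0.0020 0 2",
)

```text
time: 13.1
tool_pos: [0.5414, -0.0944, 0.1578]
tcp_rot: [1.512, 2.754, -0.0]
wrist_force: [-0.1, 0.0, -0.3]
width: 0.453
grip_force: 0.3
```

Call:
carry_out(
  series="0.0033 0.0021 0 2;0.0031 0.0022 0 2;0.0031 0.0023 0 2;0.0030 0.0024 0 2",
)

```text
time: 13.6
tool_pos: [0.5523, -0.0862, 0.1578]
tcp_rot: [-1.315, -2.85, 0.005]
wrist_force: [-8.6, -4.7, 6.5]
width: 0.45
grip_force: 5.1
```

Call:
carry_out(
  series="0.0029 0.0025 0 2;0.0028 0.0026 0 2;0.0027 0.0027 0 2;0.0026 0.0029 0 2",
)

```text
time: 14.1
tool_pos: [0.5638, -0.0762, 0.1583]
tcp_rot: [-1.114, -2.936, 0.005]
wrist_force: [-4.3, -7.2, 6.3]
width: 0.45
grip_force: 4.2
```

Call:
carry_out(
  series="0.0025 0.0029 0 2;0.0024 0.0029 0 2;0.0024 0.0031 0 2;0.0022 0.0031 0 2",
)

```text
time: 14.6
tool_pos: [0.5739, -0.0642, 0.1584]
tcp_rot: [0.906, 3.008, -0.005]
wrist_force: [-3.4, -6.7, 5.1]
width: 0.451
grip_force: 4.0
```

Call:
carry_out(
  series="0.0021 0.0033 0 2;0.0019 0.0033 0 2;0.0019 0.0033 0 2",
)

```text
time: 14.98
tool_pos: [0.5801, -0.0546, 0.1586]
tcp_rot: [0.747, 3.051, -0.005]
wrist_force: [-3.0, -5.7, 4.8]
width: 0.449
grip_force: 3.6
```

Call:
carry_out(
  series="0.0017 0.0034 0 2;0.0017 0.0035 0 2",
)

```text
time: 15.22
tool_pos: [0.5836, -0.048, 0.1588]
tcp_rot: [0.64, 3.075, -0.006]
wrist_force: [-3.8, -6.9, 3.9]
width: 0.449
grip_force: 3.6
```

Call:
carry_out(
  series="0.0015 0.0035 0 2;0.0013 0.0036 0 2",
)

```text
time: 15.48
tool_pos: [0.5867, -0.0409, 0.1589]
tcp_rot: [0.533, 3.095, -0.006]
wrist_force: [-2.7, -7.4, 3.5]
width: 0.452
grip_force: 4.1
```

Call:
carry_out(
  series="0.0013 0.0037 0 2",
)

```text
time: 15.6
tool_pos: [0.5882, -0.0373, 0.1591]
tcp_rot: [0.478, 3.103, -0.006]
wrist_force: [-3.2, -8.1, 6.3]
width: 0.455
grip_force: 4.8
```

Call:
carry_out(
  series="0.0011 0.0036 0 2",
)

```text
time: 15.72
tool_pos: [0.5894, -0.0339, 0.1591]
tcp_rot: [0.424, 3.111, -0.006]
wrist_force: [-1.7, -6.3, 4.7]
width: 0.45
grip_force: 3.6
```

Call:
carry_out(
  series="0.0010 0.0037 0 2",
)

```text
time: 15.85
tool_pos: [0.5906, -0.0287, 0.1585]
tcp_rot: [0.371, 3.117, -0.002]
wrist_force: [0.1, -4.9, 1.9]
width: 0.449
grip_force: 2.6
```

Call:
carry_out(
  series="0.0009 0.0038 0 2",
)

```text
time: 15.98
tool_pos: [0.5914, -0.0244, 0.1582]
tcp_rot: [0.316, 3.124, -0.001]
wrist_force: [0.8, -1.4, 0.7]
width: 0.451
grip_force: 0.3
```

Call:
carry_out(
  series="0.0004 0.0019 0 1",
)

```text
time: 16.1
tool_pos: [0.5909, -0.0212, 0.1574]
tcp_rot: [-0.291, -3.128, -0.002]
wrist_force: [0.7, 0.9, 0.0]
width: 0.45
grip_force: 0.0
```

Call:
carry_out(
  series="0.0003 0.0018 0 1",
)

```text
time: 16.23
tool_pos: [0.591, -0.0195, 0.1573]
tcp_rot: [-0.263, -3.13, -0.001]
wrist_force: [0.1, -1.0, 0.1]
width: 0.451
grip_force: 0.0
```

Call:
carry_out(
  series="0.0003 0.0019 0 1",
)

```text
time: 16.35
tool_pos: [0.5914, -0.0179, 0.1574]
tcp_rot: [-0.236, -3.132, -0.001]
wrist_force: [-0.7, -0.3, -0.0]
width: 0.453
grip_force: 0.0
```

Call:
carry_out(
  series="0.0003 0.0019 0 1;0.0002 0.0019 0 1",
)

```text
time: 16.6
tool_pos: [0.592, -0.0144, 0.1577]
tcp_rot: [-0.181, -3.136, -0.0]
wrist_force: [0.2, 0.4, -0.4]
width: 0.452
grip_force: 0.0
```

Call:
carry_out(
  series="0.0002 0.0019 0 1",
)

```text
time: 16.73
tool_pos: [0.5922, -0.013, 0.1577]
tcp_rot: [-0.154, -3.138, 0.001]
wrist_force: [0.3, -1.6, -0.4]
width: 0.452
grip_force: 0.8
```

Call:
carry_out(
  series="0.0001 0.0015 0 0.5",
)

```text
time: 16.85
tool_pos: [0.5923, -0.0119, 0.1578]
tcp_rot: [-0.141, -3.138, 0.002]
wrist_force: [-0.5, -5.2, 0.7]
width: 0.45
grip_force: 2.3
```

Call:
carry_out(
  series="0.0001 0.0015 0 0.5",
)

```text
time: 16.98
tool_pos: [0.5923, -0.0112, 0.1578]
tcp_rot: [-0.127, -3.139, 0.004]
wrist_force: [-0.9, -8.6, -0.9]
width: 0.45
grip_force: 4.1
```

Call:
carry_out(
  series="0 -0.004 0 0;0 -0.003 0 0;0 -0.003 0 0;0 0 0 0",
)

```text
time: 17.48
tool_pos: [0.5925, -0.0198, 0.1578]
tcp_rot: [0.129, 3.139, 0.0]
wrist_force: [0.1, -0.1, -0.4]
width: 0.444
grip_force: 0.0
```

Call:
carry_out(
  series="0 0 0.01 0;0 0 0.02 0;0 0 0.05 0;0 0 0.06 0;0 -0.05 0.03 0;0 -0.06 0 0;0 -0.06 0 0;0 -0.06 0 0;0 -0.06 0 0;0 -0.06 0 0;0 -0.06 0 0;0 0 0 0",
)

```text
time: 18.98
tool_pos: [0.5914, -0.4343, 0.3284]
tcp_rot: [0.136, 3.138, -0.003]
wrist_force: [-0.7, 0.5, 0.3]
width: 0.454
grip_force: 0.0
```

Run:
```python
from h import *
im,d=eyes.read_camera("top"); P=cloud("top",d); np.save("top3.npy",P)
cv2.imwrite("pics/t3.png",cv2.resize(im[140:260,190:350],(800,600),interpolation=cv2.INTER_CUBIC))
r=spot_in("top","knob_mid")[:1]; print(r)
sub=P[150:215,215:310].reshape(-1,3); dk=im[150:215,215:310].reshape(-1,3).max(1)<70
print(len(sub[dk]),np.round(sub[dk&(sub[:,2]>.15)],3))
im,d=eyes.read_camera("side"); cv2.imwrite("pics/s3.png",im[110:300,210:400])
```

```text
[{'rect': [253.7, 188.2, 16.2, 47.9], 'score': 0.55}]
129 [[ 0.601 -0.014  0.18 ]
 [ 0.601 -0.017  0.18 ]
 [ 0.602 -0.02   0.176]
 [ 0.601 -0.023  0.179]
 [ 0.601 -0.025  0.179]
 [ 0.599 -0.011  0.175]
 [ 0.599 -0.014  0.174]
 [ 0.599 -0.017  0.174]
 [ 0.599 -0.02   0.175]
 [ 0.599 -0.023  0.176]
 [ 0.598 -0.025  0.179]
 [ 0.596 -0.011  0.177]
 [ 0.597 -0.014  0.172]
 [ 0.596 -0.017  0.178]
 [ 0.595 -0.02   0.179]
 [ 0.596 -0.023  0.178]
 [ 0.595 -0.025  0.179]
 [ 0.596 -0.028  0.174]
 [ 0.593 -0.011  0.177]
 [ 0.593 -0.014  0.176]
 [ 0.593 -0.017  0.179]
 [ 0.593 -0.02   0.178]
 [ 0.593 -0.023  0.176]
 [ 0.594 -0.025  0.171]
 [ 0.593 -0.028  0.175]
 [ 0.59  -0.011  0.177]
 [ 0.591 -0.014  0.171]
 [ 0.59  -0.017  0.176]
 [ 0.591 -0.02   0.174]
 [ 0.591 -0.023  0.172]
 [ 0.591 -0.025  0.173]
 [ 0.59  -0.028  0.178]
 [ 0.588 -0.011  0.176]
 [ 0.587 -0.014  0.178]
 [ 0.588 -0.017  0.176]
 [ 0.587 -0.02   0.177]
 [ 0.587 -0.022  0.18 ]
 [ 0.588 -0.025  0.171]
 [ 0.587 -0.028  0.175]
 [ 0.585 -0.014  0.174]
 [ 0.584 -0.017  0.18 ]
 [ 0.585 -0.02   0.173]
 [ 0.585 -0.022  0.173]
 [ 0.585 -0.025  0.174]
 [ 0.585 -0.014  0.155]
 [ 0.583 -0.017  0.167]
 [ 0.583 -0.02   0.167]
 [ 0.583 -0.022  0.165]
 [ 0.483 -0.006  0.157]]
```

View pics/t3.png

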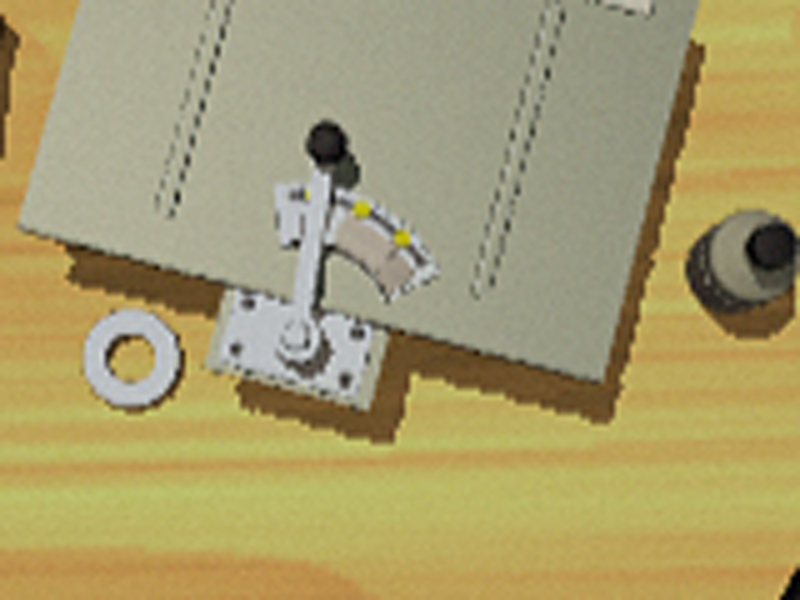

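The handle lies in the notch just right of the horn. The knob, at crop (326,143), has its top at z of about 0.176, the same height as when parked, so it is fully down. The gripper is clear and the bottle and bearing visible here have not moved.

```bash
python3 -c "
from h import *
print(bot.finish_job())"
```

```text
the job is handed in; nothing more can be done
None
```

The lid is pressed shut, the latch handle is down in the keeper's notch against the horn, the gripper has let go and is clear, and the job is handed in (about 19 s used; highest push on the handle about 10 N).

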